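Hang the slide staining rack to dry and close its dish

ROBOT

A 6-joint arm with a two-finger parallel gripper is mounted at the origin on the work surface. World frame = base frame: x ahead of the robot, y to its left, z up, the work surface at z = 0. Lengths are in m, angles in degrees, forces in N, time in s.
With the tool pointing down it reaches from about 0.375 to 0.9 m from the base axis. Payload 3.1 kg.
Tool frame: the origin (TCP) lies midway between the tips of the shut fingers; the grasp point (between the pads) lies 19 mm behind it; x points along the fingers, z is the direction in which the jaws open and shut, and the axes are right-handed (so a half turn about x gives the same grasp; the last joint's range is limited). The gripper opens to 87 mm and grips with 3 to 60 N. Pads are 19 mm wide; open, the fingers measure 117 mm over their backs; the gripper's body (75 mm by 190 mm) begins 51 mm behind the grasp point.
Start: joints at [-74.972, 30.224, 82.088, -0, 67.689, -10.227], TCP at [0.267, -0.565, 0.223] pointing down, gripper open.
Joint ranges: [-176.69, 176.69], [-43.24, 126.21], [12.49, 139.97], [-82, 262], [0, 151.66], [-163.58, 163.58]. Speed limits (degrees/s): [159.86, 159.86, 180, 180, 180, 180].

INTERFACE

Orientations are given as a 3x3 rotation matrix whose columns are the frame's x, y, z axes.
In Python, from rig import * gives the robot as it stands.
- The arm moves only by the tool play_rows, never from a script. Its argument "rows" is a list that holds one entry, the list of rows, each a list of 7 numbers: the shift along the tool's x, y, z in m, then the turn, a rotation vector about the tool's x, y, z in degrees, then the finger opening in m, from 0 to 0.087. A call has 1 to 12 rows; each row is the pose to reach, as a shift and turn from the pose commanded when the call began, along the tool's axes at that moment; what a row does not reach only later rows make up. A row lasts 1/10 s, in which the tool goes at most 50 mm and 8.59 degrees, less where a joint would pass 70% of its speed; a pose out of reach is approached as far as the arm can. A call with a gripper value outside its range is refused whole. The fingers move at their own pace and stop on an object; the grip force is fixed at half the most. Time passes only in rows, so rows that repeat a pose let the fingers close. It gives the time, the measured TCP pose, the force and the opening at its end, in the units of the state.
- read_state(): the state, without advancing time (a new reading comes with each control period).
- capture(name): name is "side" or "top" or "wrist"; returns a dict with "pixels" (420x560x3 uint8, red, green, blue), "intrinsics" (3x3 intrinsics, pixels), "rvec" (rotation vector, rad) and "tvec" (3), from world to camera coordinates, as OpenCV has them. Camera axes: x right, y down, z forward; pixel columns grow to the right and rows downward; lengths in m; the calibration is good to about 2 mm. A picture is of the moment at which its call begins. There is no depth.
- hand_in(): hands the job in, once; it reports no verdict.
Trained networks look in the newest picture that a camera, given by its name, has taken for a name from the list of things; names that differ only in an ending like _2 or _b are one class to them, and where a whole thing is asked for, a point or a joint stands for the part that bears it (a point fixed in the world has none). Each returns a list of dicts, best first, with "p" (0 to 1); they miss things now and then, are a little off and sometimes report something else, mostly with a low value. They report only what shows in the picture. A call takes as long as a camera call. They do not tell look-alikes from the thing itself.
- trace(camera, target): "mask" (420x560 bool, what is visible of it) and "at" ([column, row] in pixels, amid what is visible of it).
The state is a dict: "time_s": time; "joint_positions": joint angles; "qvel": joint speeds; "tau": joint torques, N m; "position": TCP position; "tcp_rot": TCP orientation; "force": force on the tool from outside, world axes, zero at the start; "moment": the same for the moment, N m; "opening": opening from 0.0 (shut) to 1.0 (fully open).
Only numpy, scipy, OpenCV 4.12 (cv2) and the standard library are available. Lean on these libraries where they do the work, as an engineer would, in place of code of your own. Each camera call takes 0.05 s, during which the arm holds its last target.

TASK

The slides in the steel rack have been stained: lift the rack out of the staining dish and, keeping it level so that the slides stay in, hang it by its handle loop over the bar of the retort stand, well on past the end cap, to dry. Then put the lid on the emptied dish, fully seated. Set both down without dropping them, and leave the blue-capped specimen bottles standing where they are.

Things in the scene. Friction and masses are not known exactly. Their poses are not given: they have to be found in the camera images.
- rack: Steel slide rack with one rigid tall handle loop, loose, 0.2-0.4 kg, 90 (x) x 78 (y) x 130 mm (z), standing in the dish (axes along the dish's, origin 4 mm above the dish's). Origin: centre of its underside, z up. Basket of glass slides up to z = 34. Handle: steel strip 12 mm wide (y), 3 mm thick, in the xz plane; from the end plates (x = +-43.5) it slopes in from z = 45 to 82. Centre of mass near z = 20.
- rack_grip (a point): On the rack, 106 mm above its underside, midway between the handle's two upright legs, axes as the rack's. The legs are parallel from z = 82 to 130 mm of the rack and 46 mm apart over their outer faces (x = +-23): a place to pinch them from outside, fingers closing along x.
- bail (a point): On the rack: centre of the underside of the handle's flat top, 127 mm above the rack's underside; this face rests on the bar. Axes as the rack's. The bar passes along y through the window below it: 40 mm wide (x) between the legs, clear down to the slides, 93 mm below.
- dish: Open rectangular teal plastic staining dish, loose, 0.5 kg, 112 (x) x 98 (y) x 68 mm (z), walls and floor 4 mm, so 104 x 90 mm inside. Origin: centre of its underside; z up. It stands near the middle of the work area.
- lid: Teal lid of the dish, loose, 0.15 kg, lying right way up on the bench at one side. Origin: centre of its underside (the pad's), z up, x along its longer side. Pad 96 (x) x 82 (y) x 8 mm drops into the dish with 4 mm to spare all round; over it a 112 x 98 x 5 mm plate rests on the dish's rim. Either way round. Seated: origin 60 mm above the dish's, axes parallel.
- lid_grip (a point): On the lid, 30 mm above its underside: on the grip ridge, 52 mm long (lid's x), 14 mm thick (y), from z = 13 (top of the plate) to z = 37 mm.
- stand: Retort stand, fixed, on the other side from the lid. Origin: on the bench under the bar's middle; x along the bar from its free end (towards the robot, roughly) to the upright; z up. Base plate x = -80 to 155, 130 mm wide, 12 mm high, with a white drip tray (150 x 118, top at z = 30); upright at x = 125, 390 mm tall; boss head x = 102 to 138, z = 183 to 227, wing screws at +y.
- bar_mid (a point): On the axis of the stand's bar, 205 mm above the bench, over the stand's origin; axes as the stand's. The bar is steel, 12 mm diameter, level, free from x = -76 (capped end) to the boss head at x = 102 mm. When the rack hangs, bail is 6 mm above the bar's axis.
- bar_tip (a point): Free end of the bar: centre of the end face of its black rubber cap (15 mm diameter, 12 mm long), 76 mm from bar_mid.
- vial0: Bystander: specimen bottle with a blue cap, 29 mm diameter, 75 mm tall, in the gap left of the dish; origin at the centre of its underside.
- vial1: Bystander: specimen bottle with a blue cap, 29 mm diameter, 75 mm tall, in the gap right of the dish; origin at the centre of its underside.
- vial2: Bystander: specimen bottle with a blue cap, 29 mm diameter, 75 mm tall, behind the dish; origin at the centre of its underside.
- vial3: Bystander: specimen bottle with a blue cap, 29 mm diameter, 75 mm tall, behind the dish; origin at the centre of its underside.
Things that resemble listed ones, but are neither listed nor needed, are in the scene too. What is shaped like the lid but green or yellow is not meant.

How it is judged (in metres and radians):
On the way, in this order (a step that is already met when the one before it is completed fails the run):
1. the rack hangs by its handle loop on the bar, level and let go (x of bail in the frame of bar_mid between -0.055 and 0.1 m and y of bail in the frame of bar_mid between -0.015 and 0.015 m and z of bail in the frame of bar_mid between 0.001 and 0.012 m and contact force between rack and stand above 1.2 N and angle between rack's own z axis and vertical below 0.2 rad and linear speed of rack below 0.05 m/s and contact force between the fingers and rack below 0.1 N), for 0.3 s.
2. the lid is seated on the dish and let go (x of lid in the frame of dish between -0.007 and 0.007 m and y of lid in the frame of dish between -0.007 and 0.007 m and z of lid in the frame of dish between 0.056 and 0.064 m and angle between the z axis of lid and the z axis of dish, either way round below 0.05 rad and angle between dish's own z axis and vertical below 0.05 rad and linear speed of lid below 0.05 m/s and contact force between the fingers and lid below 0.1 N), for 0.3 s.
At the end, for the whole second after the job is handed in: The rack hangs still on the bar by its loop: underside of the loop 1-12 mm above the bar axis, within 15 mm sideways, at least 21 mm in from the bar's capped tip, within 0.2 rad of level. The lid lies seated on the upright dish, within 7 mm of centred, 0.05 rad of flat. Both let go (all of step 1 and all of step 2); the robot touches nothing.
It fails at once if the rack is tipped more than 0.4 rad, so that slides slip out (angle between rack's own z axis and vertical above 0.4 rad).
It fails at once if the rack is dropped (faster than 0.6 m/s out of the fingers, a fall of some 18 mm) (linear speed of rack above 0.6 m/s and contact force between the fingers and rack below 0.05 N).
It fails at once if the lid is dropped (faster than 0.6 m/s out of the fingers, a fall of some 18 mm) (linear speed of lid above 0.6 m/s and contact force between the fingers and lid below 0.05 N).
It fails at once if a specimen bottle is knocked over or pushed more than 30 mm (distance of any of vial0, vial1, vial2, vial3 from where it was at the start of the episode above 0.03 m or angle between any of vial0, vial1, vial2, vial3's own z axis and vertical above 0.5 rad).
It also fails if it takes over 61 s, if anything falls off the work surface, if the arm or the gripper's body presses on something with over 40 N, if the wrist force passes 120 N, or if a joint passes its speed limit or range.

## Working session

There is one attempt and no reset: what is moved stays moved. The work goes in short steps, Python scripts to look and compute and a tool call to move; the robot and the scene stay as the last step left them, time stands still between calls to the robot, and variables do not carry over. Pictures are saved under pics/ and viewed, and the job is handed in when it is done.

Besides the shell and the picture viewer there is one more tool, called after "Call:" as name(argument=value, ...), one argument or row to a line, values as JSON. play_rows: Moves the arm, as the interface text tells. Its arguments: {"type":"object","properties":{"rows":{"type":"array"}},"required":["rows"]}

```bash
ls; mkdir -p pics; python3 - <<'E'
from rig import *
import cv2
for n in ["side","top","wrist"]:
    c=capture(n); cv2.imwrite(f"pics/{n}0.png",c["pixels"][:,:,::-1]); print(n,c["intrinsics"],c["rvec"],c["tvec"])
print(read_state())
E
```

```text
pics
side [[480.9102821    0.         270.50041566]
 [  0.         480.9102821  210.47124229]
 [  0.           0.           1.        ]] [ 2.06413749 -0.88392746  0.435086  ] [-0.354901    0.34825406  0.91098426]
top [[525.87855156   0.         277.49987234]
 [  0.         525.87855156 207.55079521]
 [  0.           0.           1.        ]] [ 2.12182608 -2.1788263   0.12986686] [0.03280939 0.52950778 1.23566056]
wrist [[305.90922814   0.         279.07545377]
 [  0.         305.90922814 214.10811577]
 [  0.           0.           1.        ]] [-2.43912906  1.54696339  0.22825235] [-0.62512875 -0.03396581  0.39070564]
{'time_s': 0.15, 'joint_positions': array([-7.49704182e+01,  3.02658673e+01,  8.21400519e+01,  1.89114400e-03,
        6.76892767e+01, -1.02270015e+01]), 'qvel': array([-0.03973459, -0.20375539, -0.13690234,  0.06245115, -0.02043794,
       -0.01169877]), 'tau': array([ 6.57993533e-04, -4.40429091e+01, -1.76843244e+01,  6.32354664e-02,
        5.52463427e-02, -9.86801706e-05]), 'position': array([ 0.26656019, -0.56468333,  0.22180276]), 'tcp_rot': array([[-4.01360097e-04,  9.04411549e-01,  4.26660977e-01],
       [ 1.61256302e-03,  4.26661042e-01, -9.04410169e-01],
       [-9.99998619e-01,  3.25023563e-04, -1.62966534e-03]]), 'force': array([-0.49847697, -0.30885135, -0.16460471]), 'moment': array([-0.03568746, -0.03405704,  0.02286196]), 'opening': 0.9974805398209}
```

View pics/side0.png

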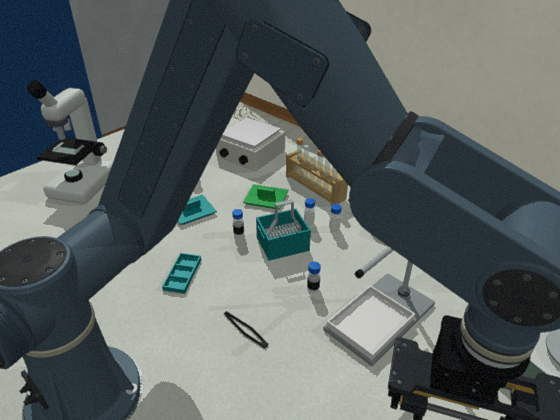

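View pics/top0.png

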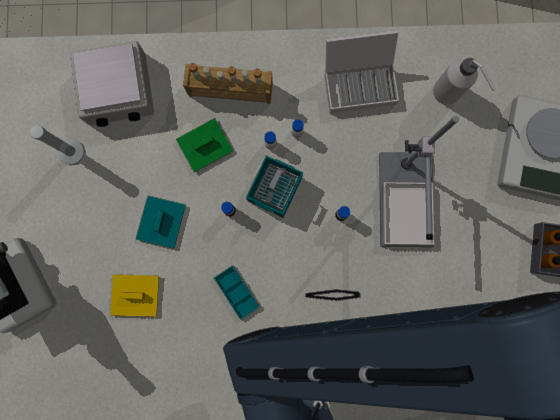

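View pics/wrist0.png

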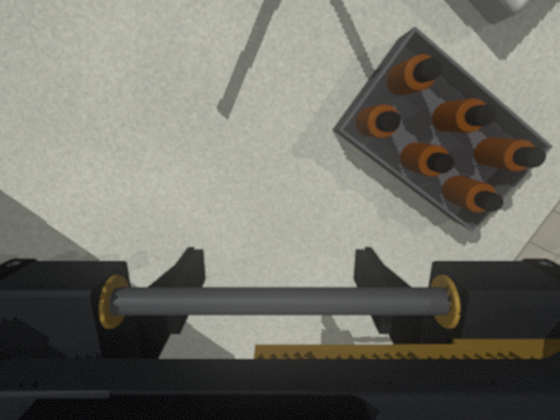

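```bash
cat > h.py <<'E'
import numpy as np, cv2
from rig import *
def cam(n):
    c=capture(n); c["R"]=cv2.Rodrigues(np.array(c["rvec"],float))[0]; c["t"]=np.array(c["tvec"],float).ravel(); c["K"]=np.array(c["intrinsics"],float); return c
def back(c,uv,z):
    d=c["R"].T@np.linalg.inv(c["K"])@np.array([uv[0],uv[1],1.0]); o=-c["R"].T@c["t"]
    return o+d*(z-o[2])/d[2]
def proj(c,P):
    q=(c["R"]@np.atleast_2d(P).T).T+c["t"]; q=(c["K"]@q.T).T; return q[:,:2]/q[:,2:]
E
python3 - <<'E'
from h import *
c=cam("top"); p=c["pixels"][:,:,::-1]
print("cam pos",-c["R"].T@c["t"])
def crop(n,x0,y0,x1,y1,s): cv2.imwrite(f"pics/{n}.png",cv2.resize(p[y0:y1,x0:x1],None,fx=s,fy=s,interpolation=cv2.INTER_CUBIC))
crop("t_lid",120,180,200,260,6); crop("t_dish",210,110,360,230,5); crop("t_st",370,105,470,255,4)
for t in ["lid","dish","rack","stand","bar_tip","rack_grip","bail","vial0"]:
    for r in trace("top",t)[:5]:
        m=r["mask"].astype(np.uint8); k,_=cv2.findContours(m,cv2.RETR_EXTERNAL,cv2.CHAIN_APPROX_NONE)
        k=max(k,key=cv2.contourArea) if k else None
        print(t,round(r["p"],2),np.round(r["at"],1),m.sum(),cv2.minAreaRect(k) if k is not None else None)
E
```

```text
cam pos [0.36630867 0.00993764 1.29384356]
lid 0.91 [131.6 296. ] 1903 ((134.0424041748047, 295.0155029296875), (47.266422271728516, 41.154632568359375), 1.6365771293640137)
lid 0.76 [202.2 146.5] 1689 ((204.21701049804688, 144.49057006835938), (38.171539306640625, 45.164798736572266), 60.945396423339844)
lid 0.66 [160.4 221.6] 1819 ((160.46145629882812, 221.08682250976562), (40.0429573059082, 46.35237121582031), 14.470293045043945)
dish 0.62 [278.7 185.5] 881 ((274.29022216796875, 185.78781127929688), (42.25503158569336, 50.077457427978516), 24.775142669677734)
rack 0.95 [270.7 186.4] 977 ((275.4000244140625, 186.70001220703125), (32.64659118652344, 38.460365295410156), 26.56505012512207)
stand 0.81 [408.7 191.7] 5574 ((409.9951171875, 179.18447875976562), (70.72212982177734, 142.45614624023438), 11.398763656616211)
stand 0.56 [260.6 177.5] 955 ((274.3725280761719, 186.14590454101562), (43.590972900390625, 50.72307586669922), 25.201122283935547)
bar_tip 0.69 [408.6 195.6] 5655 ((409.86541748046875, 179.17308044433594), (71.19015502929688, 142.38031005859375), 11.309932708740234)
rack_grip 0.65 [277.8 188.7] 1220 ((276.20001220703125, 186.10000610351562), (32.64659118652344, 40.24921798706055), 26.56505012512207)
bail 0.88 [275.9 185.9] 1200 ((275.41314697265625, 186.48245239257812), (32.28801345825195, 39.8978385925293), 25.463346481323242)
vial0 0.71 [226.7 209.4] 166 ((228.00001525878906, 208.50001525878906), (14.849241256713867, 12.020814895629883), 45.0)
vial0 0.68 [294.1 128.2] 196 ((297.0, 128.0), (18.0, 12.0), 90.0)
vial0 0.56 [342.4 212.2] 165 ((342.5000305175781, 213.00003051757812), (12.020814895629883, 14.849241256713867), 45.0)
vial0 0.56 [271.2 138.9] 154 ((270.5, 139.5), (15.0, 11.0), 90.0)
```

View pics/t_lid.png

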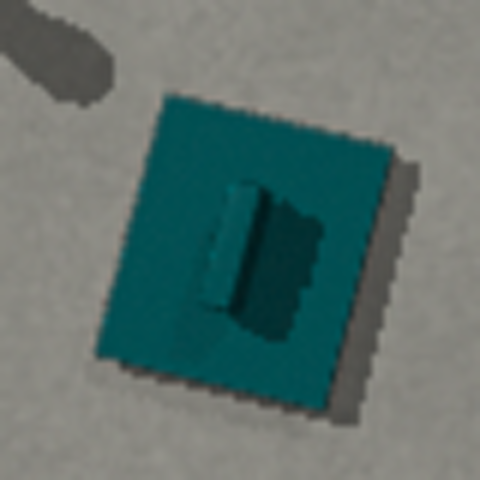

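View pics/t_dish.png

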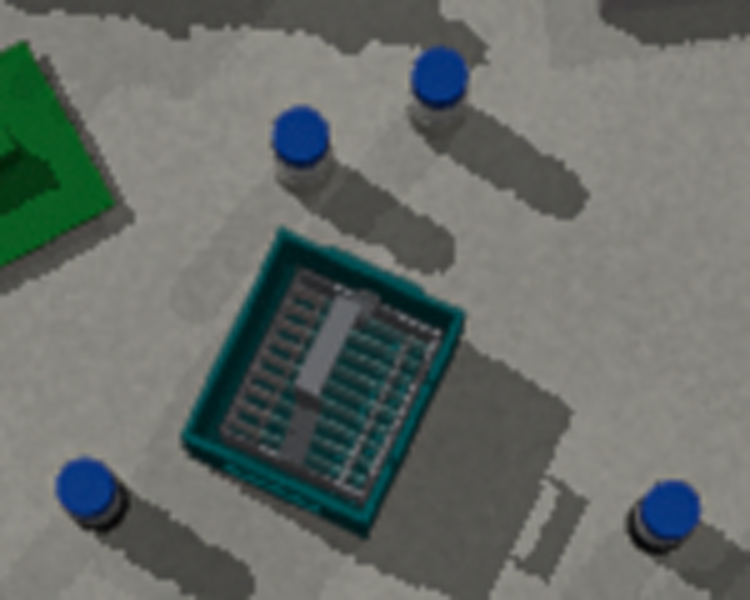

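View pics/t_st.png

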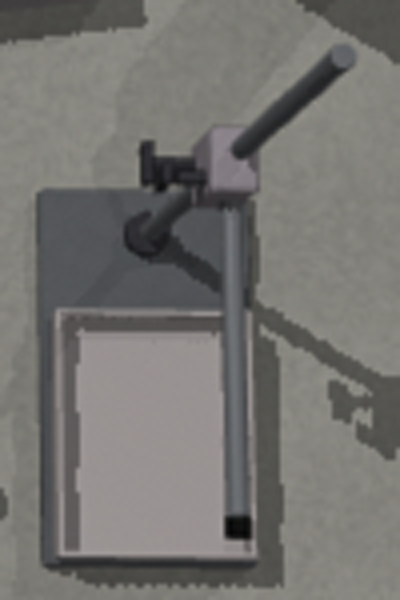

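```bash
python3 - <<'E'
from h import *
c=cam("top")
def f(X,Y,s,x0,y0): return np.array([(X+.5)/s-.5+x0,(Y+.5)/s-.5+y0])
def rect(pts,z,nm):
    P=np.array([back(c,p,z) for p in pts]); ctr=P.mean(0)
    print(nm,"ctr",ctr.round(4),"sides",[round(np.linalg.norm(P[i]-P[(i+1)%4]),4) for i in range(4)])
    l=(P[0]-P[3])+(P[1]-P[2]); s=(P[3]-P[2])+(P[0]-P[1])
    print("  long-axis yaw",np.degrees(np.arctan2(l[1],l[0])),"short-axis yaw",np.degrees(np.arctan2(s[1],s[0])))
rect([f(*p,5,210,110) for p in [(282,228),(462,313),(367,536),(183,440)]],.068,"dish")
rect([f(*p,6,120,180) for p in [(167,93),(395,150),(327,412),(97,357)]],.013,"lid")
a=back(c,f(238,538,4,370,105),.205);b=back(c,f(233,205,4,370,105),.205)
print("tip",a,"boss",b,np.linalg.norm(a-b), np.degrees(np.arctan2(*(b-a)[[1,0]])))
rect([f(*p,4,370,105) for p in [(55,311),(252,309),(257,556),(56,556)]],.03,"tray")
rect([f(*p,4,370,105) for p in [(37,188),(250,190),(257,566),(40,566)]],.012,"base")
h=[back(c,f(*p,5,210,110),.130) for p in [(343,293),(372,303),(312,402),(295,390)]]
print("handle top",np.mean(h,0), h)
for v in [(300,135),(440,76),(87,487),(669,508)]: print("vial",back(c,f(*v,5,210,110),.075))
for p in [(245,182),(260,188),(230,310),(206,304)]: print("ridge",back(c,f(*p,6,120,180),.037))
E
```

```text
dish ctr [0.579  0.0247 0.068 ] sides [np.float64(0.095), np.float64(0.1155), np.float64(0.098), np.float64(0.1121)]
  long-axis yaw -25.211929604467855 short-axis yaw 61.706886297989534
lid ctr [0.506  0.3064 0.013 ] sides [np.float64(0.0975), np.float64(0.1103), np.float64(0.0971), np.float64(0.1116)]
  long-axis yaw -14.598788407385726 short-axis yaw 74.7764589053925
tip [ 0.43373234 -0.29384447  0.205     ] boss [ 0.60921994 -0.30225699  0.205     ] 0.17568912412684992 -2.7445425073173033
tray ctr [ 0.5098 -0.2967  0.03  ] sides [np.float64(0.1195), np.float64(0.1501), np.float64(0.1201), np.float64(0.149)]
  long-axis yaw -2.621700352374014 short-axis yaw 88.74359995157998
base ctr [ 0.5471 -0.2976  0.012 ] sides [np.float64(0.132), np.float64(0.2333), np.float64(0.1314), np.float64(0.2348)]
  long-axis yaw -2.529654817207668 short-axis yaw 88.15556697730455
handle top [0.58260919 0.0204391  0.13      ] [array([0.60711174, 0.01420674, 0.13      ]), array([0.60216071, 0.00126701, 0.13      ]), array([0.55775155, 0.02939528, 0.13      ]), array([0.56341277, 0.03688736, 0.13      ])]
vial [0.69560278 0.03287315 0.075     ]
vial [ 0.72256971 -0.03458779  0.075     ]
vial [0.52942146 0.1365784  0.075     ]
vial [ 0.51215377 -0.13494017  0.075     ]
ridge [0.53178034 0.30149224 0.037     ]
ridge [0.52918261 0.29543878 0.037     ]
ridge [0.48028095 0.30735901 0.037     ]
ridge [0.48294803 0.31699785 0.037     ]
```

```bash
cat >> h.py <<'E'
from scipy.spatial.transform import Rotation as Ro
def goal(p,yaw):
    s=read_state(); R=np.array(s["tcp_rot"]); z=np.array([np.cos(np.radians(yaw)),np.sin(np.radians(yaw)),0]); x=np.array([0,0,-1.]); y=np.cross(z,x)
    G=np.stack([x,y,z],1); d=R.T@(np.array(p)-s["position"]); r=Ro.from_matrix(R.T@G).as_rotvec(degrees=True)
    print("t",s["time_s"],"shift mm",(d*1e3).round(1),"turn",r.round(2))
E
python3 - <<'E'
from h import *
goal([0.267,-0.565,0.36],-64.7)
goal([0.58,0.022,0.36],-26.5)
s=read_state(); R=s["tcp_rot"]; c=cam("wrist"); print("cam in tool",R.T@(-c["R"].T@c["t"]-s["position"]), R.T@c["R"].T)
E
```

```text
t 0.65 shift mm [-1.374e+02  4.000e-01 -1.000e-01] turn [-0.04  0.01  0.  ]
t 0.65 shift mm [-137.5  533.9 -397.4] turn [-3.824e+01  1.000e-02  0.000e+00]
cam in tool [-0.16137324  0.07889704  0.00110898] [[-3.13305216e-04 -2.86774680e-01  9.57998009e-01]
 [-6.39921073e-04 -9.57997802e-01 -2.86774827e-01]
 [ 9.99999746e-01 -7.02891163e-04  1.16632548e-04]]
```

Call:
play_rows(
  rows=[
    [[-0.04, 0, 0, 0, 0, 0, 0.087], [-0.08, 0, 0, 0, 0, 0, 0.087], [-0.12, 0, 0, 0, 0, 0, 0.087], [-0.137, 0.02, -0.015, 0, 0, 0, 0.087], [-0.137, 0.05, -0.037, -4, 0, 0, 0.087], [-0.137, 0.085, -0.063, -8, 0, 0, 0.087], [-0.137, 0.12, -0.09, -12, 0, 0, 0.087], [-0.137, 0.155, -0.115, -16, 0, 0, 0.087], [-0.137, 0.19, -0.141, -20, 0, 0, 0.087], [-0.137, 0.225, -0.167, -24, 0, 0, 0.087], [-0.137, 0.26, -0.193, -28, 0, 0, 0.087], [-0.137, 0.295, -0.22, -32, 0, 0, 0.087]],
  ],
)

```text
time_s: 1.9
position: [0.4402, -0.2388, 0.3598]
tcp_rot: [[0.001, 0.539, 0.842], [-0.0, 0.842, -0.539], [-1.0, -0.0, 0.001]]
force: [0.3, -0.4, -0.1]
opening: 1.002
```

```bash
python3 - <<'E'
from h import *
goal([0.58,0.022,0.36],-26.5)
E
```

```text
t 1.9 shift mm [-2.00e-01  2.95e+02 -2.27e+01] turn [-6.1   0.04  0.  ]
```

Call:
play_rows(
  rows=[
    [[0, 0.04, -0.003, -2, 0, 0, 0.087], [0, 0.08, -0.006, -4, 0, 0, 0.087], [0, 0.12, -0.009, -6, 0, 0, 0.087], [0, 0.16, -0.012, -6, 0, 0, 0.087], [0, 0.2, -0.015, -6, 0, 0, 0.087], [0, 0.24, -0.018, -6, 0, 0, 0.087], [0, 0.27, -0.02, -6, 0, 0, 0.087], [0, 0.285, -0.021, -6, 0, 0, 0.087], [0, 0.285, -0.021, -6, 0, 0, 0.087], [0, 0.285, -0.021, -6, 0, 0, 0.087]],
  ],
)

```text
time_s: 2.9
position: [0.5756, 0.0099, 0.3594]
tcp_rot: [[-0.001, 0.45, 0.893], [-0.001, 0.893, -0.45], [-1.0, -0.001, -0.0]]
force: [-0.4, -0.1, 0.2]
opening: 0.996
```

```bash
python3 - <<'E'
from h import *
goal([0.58,0.022,0.36],-26.5)
c=cam("wrist"); cv2.imwrite("pics/w1.png",c["pixels"][:,:,::-1])
c=cam("side"); cv2.imwrite("pics/s1.png",c["pixels"][:,:,::-1])
E
```

```text
t 2.9 shift mm [-0.6 12.8 -1.5] turn [-0.25 -0.03  0.07]
```

View pics/w1.png

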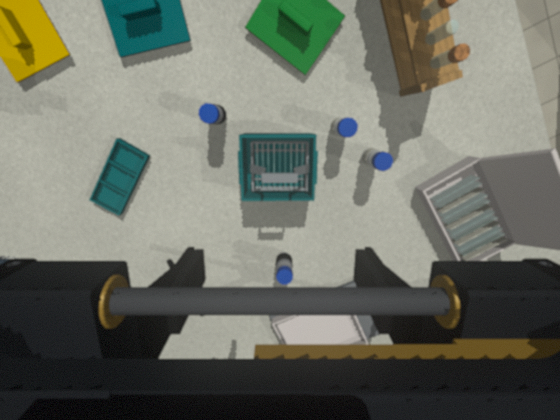

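View pics/s1.png

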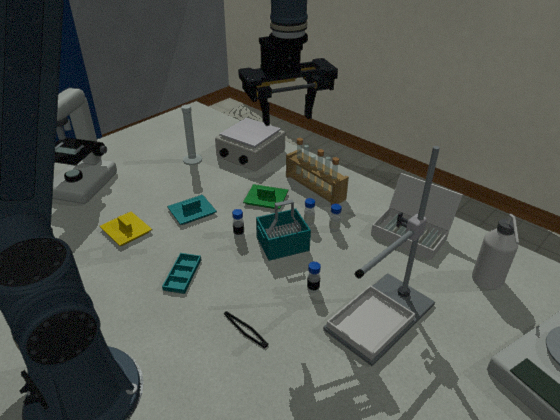

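```bash
python3 - <<'E'
from h import *
c=cam("wrist"); np.savez("w1.npz",R=c["R"],t=c["t"],K=c["K"])
p=c["pixels"][:,:,::-1]
cv2.imwrite("pics/w1c.png",cv2.resize(p[120:215,225:335],None,fx=7,fy=7,interpolation=cv2.INTER_CUBIC)[:600])
c=cam("side"); np.savez("s1.npz",R=c["R"],t=c["t"],K=c["K"])
p=c["pixels"][:,:,::-1]
cv2.imwrite("pics/s1c.png",cv2.resize(p[190:265,245:320],None,fx=8,fy=8,interpolation=cv2.INTER_CUBIC))
cv2.imwrite("pics/s1d.png",cv2.resize(p[205:365,320:440],None,fx=3.75,fy=3.75,interpolation=cv2.INTER_CUBIC))
E
```

```text
(no output)
```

View pics/w1c.png

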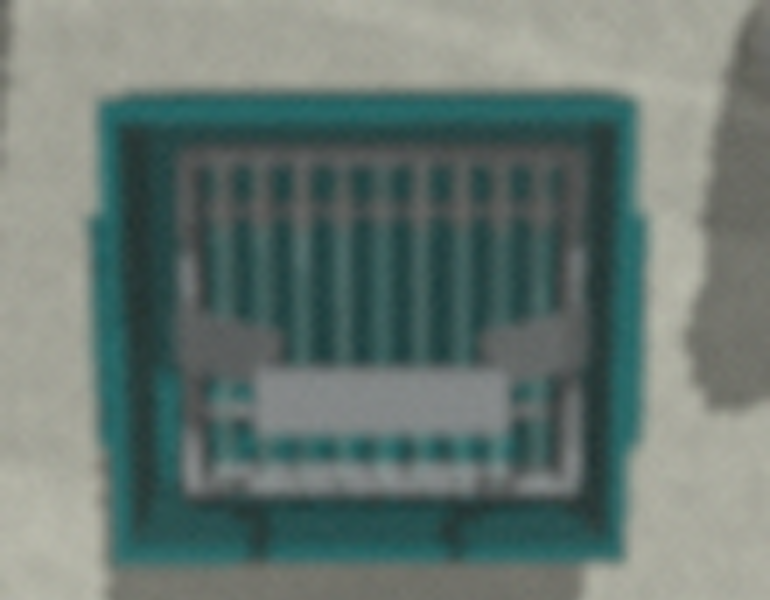

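View pics/s1c.png

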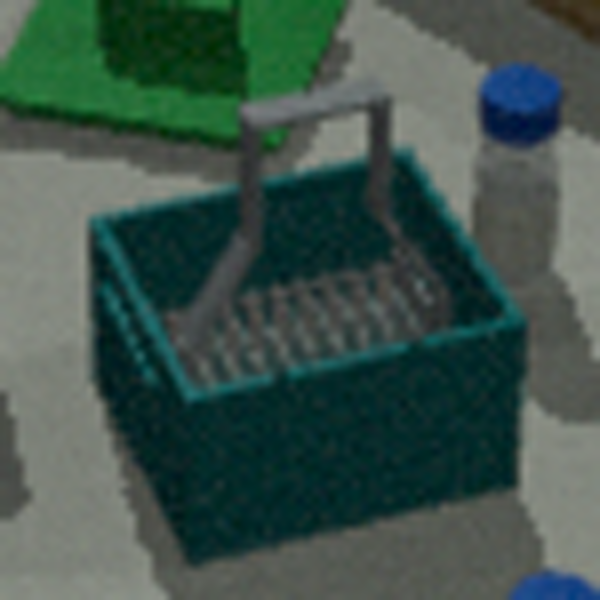

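View pics/s1d.png

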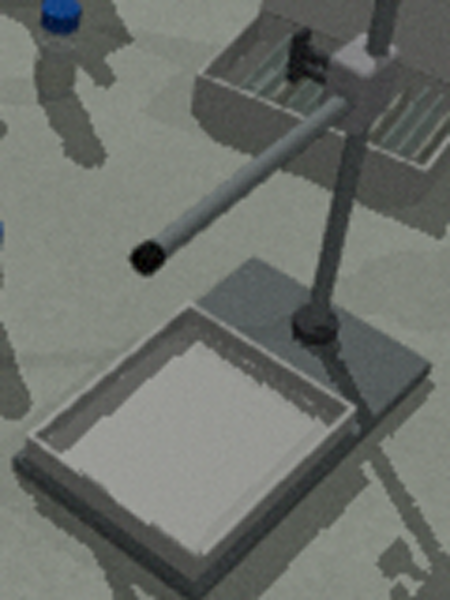

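```bash
python3 - <<'E'
from h import *
def L(f): return dict(np.load(f))
def f(X,Y,s,x0,y0): return np.array([(X+.5)/s-.5+x0,(Y+.5)/s-.5+y0])
def rect(c,pts,z,nm):
    P=np.array([back(c,p,z) for p in pts]); ctr=P.mean(0)
    l=(P[1]-P[0])+(P[2]-P[3])
    print(nm,"ctr",ctr.round(4),"sides",[round(float(np.linalg.norm(P[i]-P[(i+1)%4])),4) for i in range(4)],"yaw x",np.degrees(np.arctan2(l[1],l[0])).round(2))
w=L("w1.npz"); s=L("s1.npz")
rect(w,[f(*p,7,225,120) for p in [(257,367),(513,368),(510,436),(256,434)]],.134,"handle")
rect(w,[f(*p,7,225,120) for p in [(100,98),(635,98),(625,560),(113,562)]],.068,"dish")
tip=back(s,f(146,259,3.75,320,205),.205); b=back(s,f(345,100,3.75,320,205),.205)
print("tip side",tip,b)
rect(s,[f(*p,3.75,320,205) for p in [(28,440),(190,305),(355,408),(200,557)]],.03,"tray side")
rect(s,[f(*p,8,245,190) for p in [(193,400),(92,218),(408,152),(524,322)]],.068,"dish side")
rect(s,[f(*p,8,245,190) for p in [(243,108),(385,85),(386,97),(247,122)]],.132,"handle side")
E
```

```text
handle ctr [0.582 0.019 0.134] sides [0.0464, 0.0125, 0.0464, 0.0123] yaw x -27.22
dish ctr [0.5801 0.0226 0.068 ] sides [0.1095, 0.0973, 0.1115, 0.0978] yaw x -26.76
tip side [ 0.43733583 -0.29623669  0.205     ] [ 0.61118072 -0.30247291  0.205     ]
tray side ctr [ 0.5081 -0.3002  0.03  ] sides [0.1496, 0.1144, 0.1459, 0.1142] yaw x -2.32
dish side ctr [0.5805 0.0222 0.068 ] sides [0.0969, 0.109, 0.095, 0.1091] yaw x 63.68
handle side ctr [0.5835 0.0211 0.132 ] sides [0.0454, 0.0064, 0.0447, 0.0074] yaw x -30.46
```

```bash
python3 - <<'E'
from h import *
goal([0.5822,0.0197,0.091],-27)
E
```

```text
t 3.1 shift mm [268.7  12.3   1.2] turn [0.14 0.   0.02]
```

Call:
play_rows(
  rows=[
    [[0.03, 0.006, 0.001, 0, 0, 0, 0.087], [0.06, 0.012, 0.001, 0, 0, 0, 0.087], [0.09, 0.012, 0.001, 0, 0, 0, 0.087], [0.12, 0.012, 0.001, 0, 0, 0, 0.087], [0.14, 0.012, 0.001, 0, 0, 0, 0.087], [0.14, 0.012, 0.001, 0, 0, 0, 0.087], [0.14, 0.012, 0.001, 0, 0, 0, 0.087]],
  ],
)

```text
time_s: 3.8
position: [0.5826, 0.0202, 0.22]
tcp_rot: [[0.0, 0.451, 0.893], [-0.0, 0.893, -0.451], [-1.0, -0.0, 0.0]]
force: [0.2, 0.2, 0.6]
opening: 0.997
```

```bash
python3 - <<'E'
from h import *
goal([0.5822,0.0197,0.091],-27)
c=cam("wrist");np.savez("w2.npz",R=c["R"],t=c["t"],K=c["K"]); cv2.imwrite("pics/w2.png",c["pixels"][:,:,::-1])
c=cam("side"); cv2.imwrite("pics/s2.png",c["pixels"][:,:,::-1])
E
```

```text
t 3.8 shift mm [129.   -0.6  -0.2] turn [0.19 0.01 0.  ]
```

View pics/w2.png

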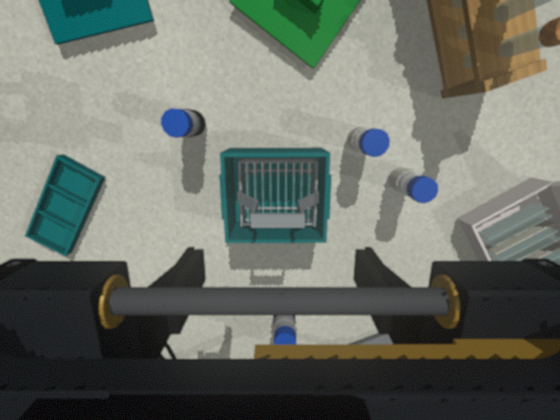

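Call:
play_rows(
  rows=[
    [[0.025, 0, 0, 0, 0, 0, 0.087], [0.05, 0, 0, 0, 0, 0, 0.087], [0.075, 0, 0, 0, 0, 0, 0.087], [0.095, 0, 0, 0, 0, 0, 0.087], [0.115, 0, 0, 0, 0, 0, 0.087], [0.128, 0, 0, 0, 0, 0, 0.087], [0.128, 0, 0, 0, 0, 0, 0.087], [0.128, 0, 0, 0, 0, 0, 0.087]],
  ],
)

```text
time_s: 4.7
position: [0.5833, 0.0208, 0.0925]
tcp_rot: [[0.002, 0.45, 0.893], [-0.0, 0.893, -0.45], [-1.0, 0.001, 0.002]]
force: [0.3, -0.3, -0.6]
opening: 0.996
```

```bash
python3 - <<'E'
from h import *
goal([0.5822,0.0197,0.091],-27)
c=cam("wrist"); cv2.imwrite("pics/w3.png",c["pixels"][:,:,::-1])
c=cam("side"); cv2.imwrite("pics/s3.png",c["pixels"][130:290,200:360,::-1].repeat(3,0).repeat(3,1))
E
```

```text
t 4.7 shift mm [ 1.5 -1.5 -0.4] turn [ 0.26  0.09 -0.03]
```

View pics/w3.png

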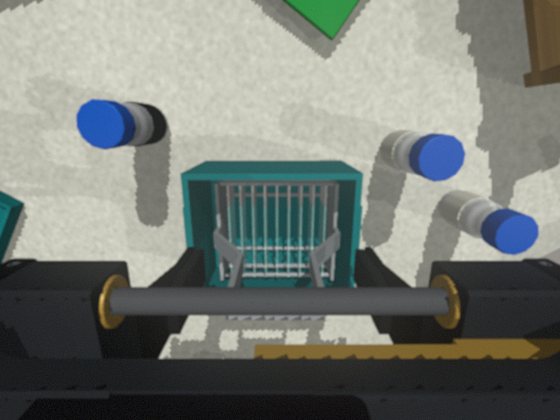

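View pics/s3.png

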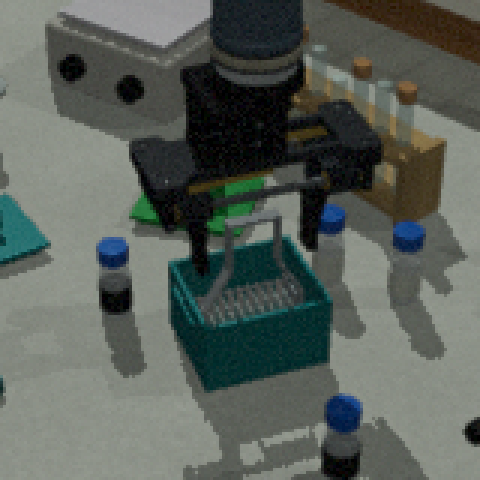

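Call:
play_rows(
  rows=[
    [[0.001, -0.001, 0, 0, 0, 0, 0.07], [0.001, -0.001, 0, 0, 0, 0, 0.055], [0.001, -0.001, 0, 0, 0, 0, 0.045], [0.001, -0.001, 0, 0, 0, 0, 0.03], [0.001, -0.001, 0, 0, 0, 0, 0.03], [0.001, -0.001, 0, 0, 0, 0, 0.03], [0.001, -0.001, 0, 0, 0, 0, 0.03], [0.001, -0.001, 0, 0, 0, 0, 0.03]],
  ],
)

```text
time_s: 5.6
position: [0.5816, 0.0202, 0.0905]
tcp_rot: [[-0.001, 0.45, 0.893], [0.0, 0.893, -0.45], [-1.0, -0.0, -0.001]]
force: [0.1, -0.0, -0.1]
opening: 0.527
```

Call:
play_rows(
  rows=[
    [[-0.005, 0, 0, 0, 0, 0, 0.03], [-0.015, 0, 0, 0, 0, 0, 0.03], [-0.03, 0, 0, 0, 0, 0, 0.03], [-0.045, 0, 0, 0, 0, 0, 0.03], [-0.06, 0, 0, 0, 0, 0, 0.03], [-0.075, 0, 0, 0, 0, 0, 0.03], [-0.09, 0, 0, 0, 0, 0, 0.03], [-0.105, 0, 0, 0, 0, 0, 0.03], [-0.118, 0, 0, 0, 0, 0, 0.03], [-0.126, 0, 0, 0, 0, 0, 0.03], [-0.126, 0, 0, 0, 0, 0, 0.03]],
  ],
)

```text
time_s: 6.7
position: [0.5828, 0.02, 0.218]
tcp_rot: [[0.003, 0.45, 0.893], [-0.0, 0.893, -0.45], [-1.0, 0.001, 0.003]]
force: [0.5, -0.1, -2.1]
opening: 0.526
```

```bash
python3 - <<'E'
from h import *
goal([0.375,-0.15,0.216],-60)
goal([0.365,-0.292,0.216],-92.4)
c=cam("side"); cv2.imwrite("pics/s4.png",c["pixels"][50:290,180:420,::-1].repeat(2,0).repeat(2,1))
E
```

```text
t 6.7 shift mm [   1.5 -245.3 -109.1] turn [33.26  0.14 -0.1 ]
t 6.7 shift mm [   1.5 -376.6  -54.1] turn [65.66  0.11 -0.14]
```

View pics/s4.png

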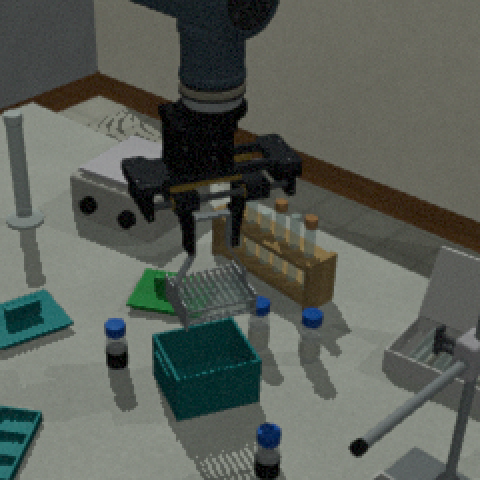

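Call:
play_rows(
  rows=[
    [[0, -0.01, -0.004, 1, 0, 0, 0.03], [0, -0.03, -0.013, 4, 0, 0, 0.03], [0, -0.053, -0.024, 7, 0, 0, 0.03], [0, -0.076, -0.034, 10, 0, 0, 0.03], [0, -0.099, -0.044, 13, 0, 0, 0.03], [0, -0.122, -0.054, 16, 0, 0, 0.03], [0, -0.145, -0.064, 19, 0, 0, 0.03], [0, -0.168, -0.074, 22, 0, 0, 0.03], [0, -0.191, -0.084, 25, 0, 0, 0.03], [0, -0.214, -0.094, 28, 0, 0, 0.03], [0, -0.234, -0.104, 31, 0, 0, 0.03], [0, -0.245, -0.109, 33, 0, 0, 0.03]],
  ],
)

```text
time_s: 7.95
position: [0.372, -0.1499, 0.2159]
tcp_rot: [[-0.002, 0.866, 0.501], [0.001, 0.501, -0.866], [-1.0, -0.001, -0.002]]
force: [0.4, 1.4, -3.1]
opening: 0.528
```

```bash
python3 - <<'E'
from h import *
goal([0.365,-0.292,0.216],-92.4)
E
```

```text
t 7.95 shift mm [ -0.2 -77.2 119.5] turn [32.44 -0.11  0.12]
```

Call:
play_rows(
  rows=[
    [[0, -0.004, 0.006, 2, 0, 0, 0.03], [0, -0.011, 0.017, 6, 0, 0, 0.03], [0, -0.02, 0.031, 11, 0, 0, 0.03], [0, -0.029, 0.045, 16, 0, 0, 0.03], [0, -0.038, 0.059, 21, 0, 0, 0.03], [0, -0.047, 0.073, 26, 0, 0, 0.03], [0, -0.056, 0.087, 30, 0, 0, 0.03], [0, -0.065, 0.101, 32, 0, 0, 0.03], [0, -0.073, 0.113, 32.4, 0, 0, 0.03], [0, -0.077, 0.1195, 32.4, 0, 0, 0.03], [0, -0.077, 0.1195, 32.4, 0, 0, 0.03], [0, -0.077, 0.1195, 32.4, 0, 0, 0.03]],
  ],
)

```text
time_s: 9.15
position: [0.3678, -0.2911, 0.2163]
tcp_rot: [[-0.001, 0.999, -0.037], [0.001, -0.037, -0.999], [-1.0, -0.001, -0.001]]
force: [0.1, -0.2, -2.2]
opening: 0.525
```

```bash
python3 - <<'E'
from h import *
goal([0.365,-0.292,0.216],-92.4)
for n in ["top","side","wrist"]:
    c=cam(n); np.savez(f"{n}5.npz",R=c["R"],t=c["t"],K=c["K"]); cv2.imwrite(f"pics/{n}5.png",c["pixels"][:,:,::-1])
E
```

```text
t 9.15 shift mm [ 0.3 -2.8  1. ] turn [ 0.26 -0.08  0.04]
```

View pics/side5.png

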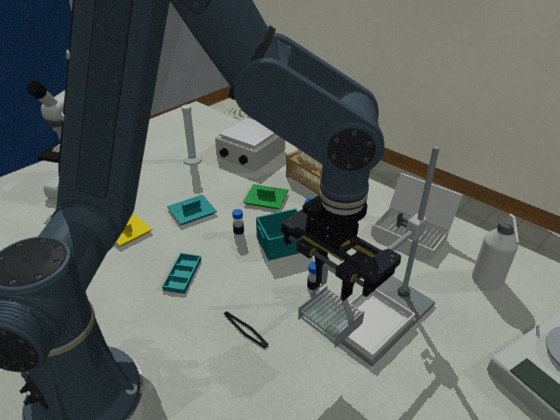

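View pics/top5.png

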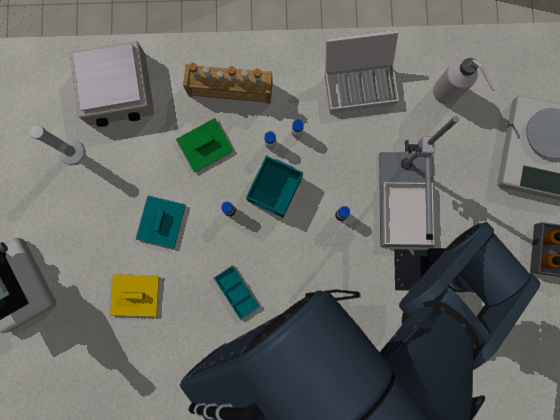

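View pics/wrist5.png

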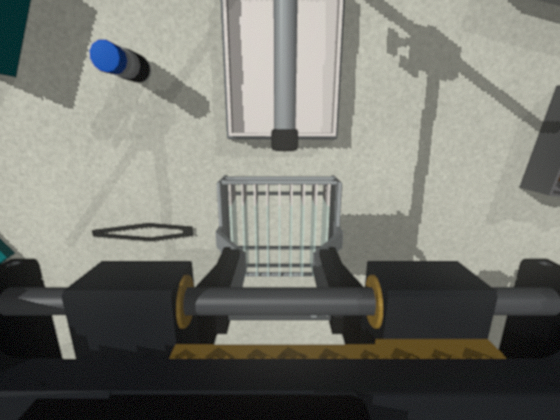

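```bash
python3 - <<'E'
from h import *
w=dict(np.load("wrist5.npz"))
for p in [(285,148),(285,131),(286,60),(286,5)]: print(p,back(w,p,.205), back(w,p,.212))
for p in [(220,180),(340,180)]: print(back(w,p,.034+.129))
im=cv2.imread("pics/wrist5.png"); cv2.imwrite("pics/w5c.png",cv2.resize(im[0:300,200:370],None,fx=3,fy=2))
for p in [(0.3678+.99*d, -0.2911-.04*d,.205) for d in (.07,.1,.15)]: print(proj(w,p))
s=read_state();print(s["position"],s["tcp_rot"])
E
```

```text
(285, 148) [ 0.43354168 -0.29748038  0.205     ] [ 0.43409632 -0.29737341  0.212     ]
(285, 131) [ 0.44262446 -0.29776979  0.205     ] [ 0.4428111 -0.2976511  0.212    ]
(286, 60) [ 0.47769695 -0.2993998   0.205     ] [ 0.4764626  -0.29921506  0.212     ]
(286, 5) [ 0.50209565 -0.30015429  0.205     ] [ 0.49987276 -0.29993899  0.212     ]
[ 0.40969138 -0.25133874  0.163     ]
[ 0.40651955 -0.33638825  0.163     ]
[[278.29372724 141.66000378]]
[[278.42079587  83.31292169]]
[[278.66567545 -29.13031345]]
[ 0.36791499 -0.29079838  0.21648665] [[-3.64816962e-04  9.99328703e-01 -3.66334635e-02]
 [ 7.64863220e-04 -3.66331764e-02 -9.99328487e-01]
 [-9.99999641e-01 -3.92591571e-04 -7.50985365e-04]]
```

View pics/w5c.png

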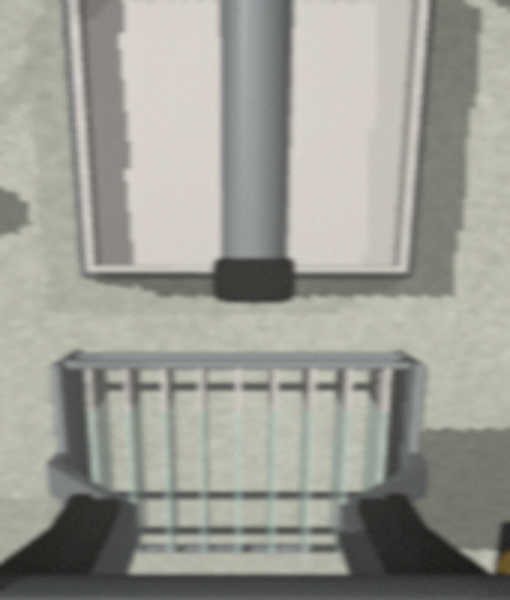

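Call:
play_rows(
  rows=[
    [[0, 0.005, 0.001, 0.2, 0, 0, 0.03], [0, 0.013, 0.002, 0.2, 0, 0, 0.03], [0, 0.022, 0.002, 0.2, 0, 0, 0.03], [0, 0.031, 0.002, 0.2, 0, 0, 0.03], [0, 0.04, 0.002, 0.2, 0, 0, 0.03], [0, 0.049, 0.002, 0.2, 0, 0, 0.03], [0, 0.058, 0.002, 0.2, 0, 0, 0.03], [0, 0.066, 0.002, 0.2, 0, 0, 0.03], [0, 0.07, 0.002, 0.2, 0, 0, 0.03], [0, 0.07, 0.002, 0.2, 0, 0, 0.03]],
  ],
)

```text
time_s: 10.3
position: [0.4385, -0.2964, 0.2165]
tcp_rot: [[0.0, 0.999, -0.04], [-0.0, -0.04, -0.999], [-1.0, 0.0, 0.0]]
force: [0.3, -0.4, -2.2]
opening: 0.523
```

```bash
python3 - <<'E'
from h import *
goal([0.510,-0.2990,0.212],-92.4)
c=cam("wrist"); cv2.imwrite("pics/w6.png",c["pixels"][:,:,::-1])
c=cam("side"); cv2.imwrite("pics/s6.png",c["pixels"][150:370,270:470,::-1].repeat(2,0).repeat(2,1))
E
```

```text
t 10.3 shift mm [ 4.5 71.5 -0.3] turn [ 0.09  0.01 -0.01]
```

View pics/w6.png

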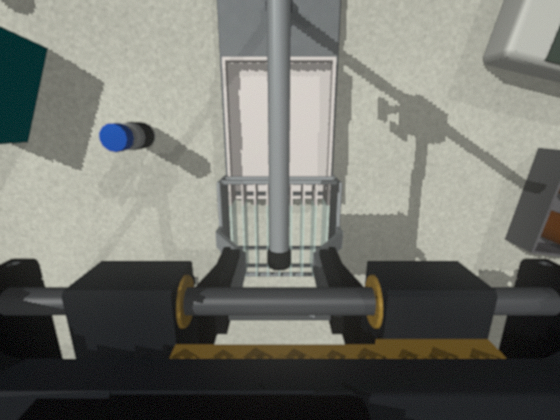

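View pics/s6.png

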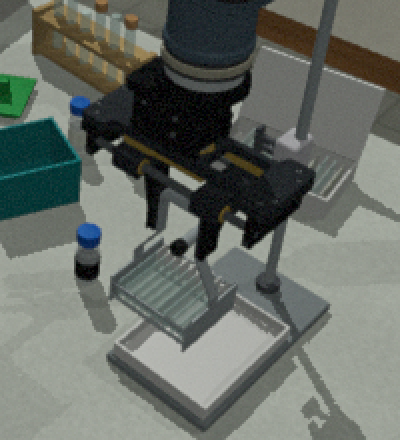

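Call:
play_rows(
  rows=[
    [[0, 0.005, 0, 0, 0, 0, 0.03], [0, 0.014, 0, 0, 0, 0, 0.03], [0, 0.023, 0, 0, 0, 0, 0.03], [0, 0.032, 0, 0, 0, 0, 0.03], [0, 0.041, 0, 0, 0, 0, 0.03], [0, 0.05, 0, 0, 0, 0, 0.03], [0, 0.055, 0, 0, 0, 0, 0.03], [0.008, 0.055, 0, 0, 0, 0, 0.03], [0.018, 0.055, 0, 0, 0, 0, 0.03], [0.028, 0.055, 0, 0, 0, 0, 0.03], [0.035, 0.055, 0, 0, 0, 0, 0.03], [0.035, 0.055, 0, 0, 0, 0, 0.03]],
  ],
)

```text
time_s: 11.6
position: [0.4917, -0.2978, 0.1798]
tcp_rot: [[-0.003, 0.999, -0.041], [0.003, -0.041, -0.999], [-1.0, -0.003, -0.002]]
force: [-0.5, 0.4, -2.8]
opening: 0.526
```

```bash
python3 - <<'E'
from h import *
c=cam("wrist"); cv2.imwrite("pics/w7.png",c["pixels"][:,:,::-1])
c=cam("side"); cv2.imwrite("pics/s7.png",c["pixels"][150:370,270:470,::-1].repeat(2,0).repeat(2,1))
print(read_state()["position"],read_state()["force"])
E
```

```text
[ 0.49269517 -0.29856994  0.18120905] [ 0.07502392  0.67767407 -2.07714395]
```

View pics/w7.png

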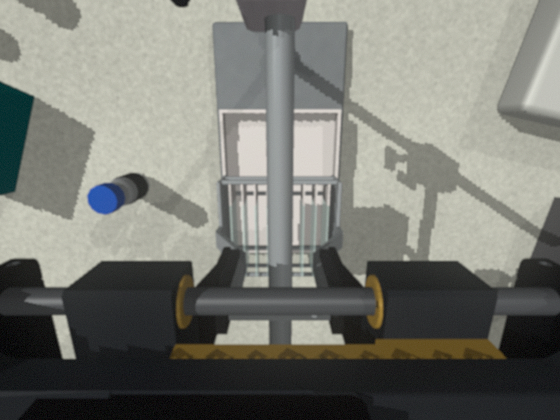

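View pics/s7.png

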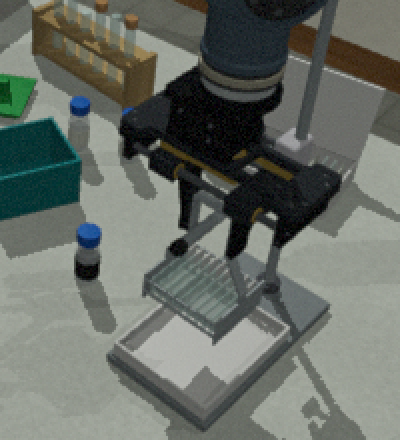

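Call:
play_rows(
  rows=[
    [[0.003, 0, 0, 0, 0, 0, 0.03], [0.006, 0, 0, 0, 0, 0, 0.03], [0.008, 0, 0, 0, 0, 0, 0.03], [0.008, 0, 0, 0, 0, 0, 0.03]],
  ],
)

```text
time_s: 12.1
position: [0.4927, -0.2984, 0.1733]
tcp_rot: [[-0.0, 0.999, -0.041], [0.0, -0.041, -0.999], [-1.0, -0.0, -0.0]]
force: [0.4, -0.7, -3.5]
opening: 0.522
```

Call:
play_rows(
  rows=[
    [[0.001, 0, 0, 0, 0, 0, 0.03], [0.002, 0, 0, 0, 0, 0, 0.03], [0.002, 0, 0, 0, 0, 0, 0.03]],
  ],
)

```text
time_s: 12.4
position: [0.4929, -0.2985, 0.1715]
tcp_rot: [[-0.0, 0.999, -0.041], [0.0, -0.041, -0.999], [-1.0, -0.0, -0.0]]
force: [0.8, -0.8, -2.1]
opening: 0.526
```

Call:
play_rows(
  rows=[
    [[0.001, 0, 0, 0, 0, 0, 0.03], [0.001, 0, 0, 0, 0, 0, 0.03]],
  ],
)

```text
time_s: 12.6
position: [0.4928, -0.2985, 0.1704]
tcp_rot: [[-0.0, 0.999, -0.041], [0.0, -0.041, -0.999], [-1.0, -0.0, -0.0]]
force: [-0.6, 0.2, -2.3]
opening: 0.529
```

Call:
play_rows(
  rows=[
    [[0.001, 0, 0, 0, 0, 0, 0.03], [0.001, 0, 0, 0, 0, 0, 0.03]],
  ],
)

```text
time_s: 12.8
position: [0.493, -0.2986, 0.1702]
tcp_rot: [[0.0, 0.999, -0.041], [-0.0, -0.041, -0.999], [-1.0, 0.0, 0.0]]
force: [-1.6, 0.5, 3.8]
opening: 0.526
```

Call:
play_rows(
  rows=[
    [[0.001, 0, 0, 0, 0, 0, 0.03], [0.001, 0, 0, 0, 0, 0, 0.03]],
  ],
)

```text
time_s: 13.0
position: [0.493, -0.2986, 0.1701]
tcp_rot: [[0.001, 0.999, -0.041], [-0.001, -0.041, -0.999], [-1.0, 0.001, 0.001]]
force: [-2.6, 2.7, 8.1]
opening: 0.522
```

Call:
play_rows(
  rows=[
    [[-0.001, 0, 0, 0, 0, 0, 0.03], [-0.001, 0, 0, 0, 0, 0, 0.03]],
  ],
)

```text
time_s: 13.2
position: [0.493, -0.2986, 0.1702]
tcp_rot: [[0.0, 0.999, -0.041], [-0.0, -0.041, -0.999], [-1.0, 0.0, 0.0]]
force: [-1.9, 1.9, 5.3]
opening: 0.526
```

Call:
play_rows(
  rows=[
    [[0, 0, 0, 0, 0, 0, 0.05], [0, 0, 0, 0, 0, 0, 0.06], [0, 0, 0, 0, 0, 0, 0.07], [0, 0, 0, 0, 0, 0, 0.08], [0, 0, 0, 0, 0, 0, 0.087], [0, 0, 0, 0, 0, 0, 0.087]],
  ],
)

```text
time_s: 13.8
position: [0.4929, -0.2986, 0.1694]
tcp_rot: [[-0.0, 0.999, -0.041], [0.0, -0.041, -0.999], [-1.0, -0.0, -0.0]]
force: [0.8, -0.7, 0.0]
opening: 0.933
```

```bash
python3 - <<'E'
from h import *
c=cam("wrist"); cv2.imwrite("pics/w8.png",c["pixels"][:,:,::-1])
c=cam("side"); cv2.imwrite("pics/s8.png",c["pixels"][150:370,270:470,::-1].repeat(2,0).repeat(2,1))
print(read_state()["position"],read_state()["force"])
E
```

```text
[ 0.49290839 -0.29859482  0.16950956] [-0.37994493 -0.46925129 -0.36201872]
```

View pics/w8.png

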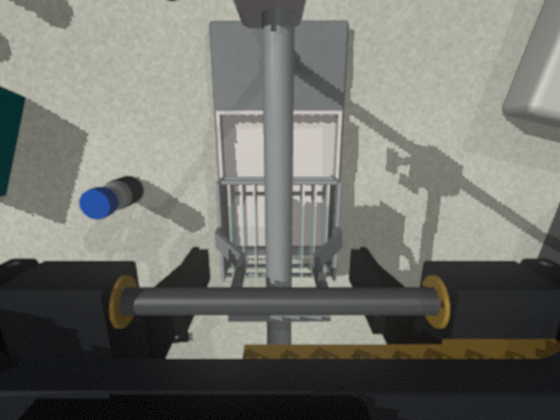

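View pics/s8.png

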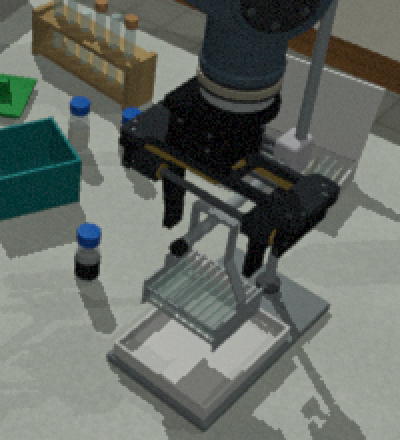

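Call:
play_rows(
  rows=[
    [[-0.005, 0, 0, 0, 0, 0, 0.087], [-0.015, 0, 0, 0, 0, 0, 0.087], [-0.03, 0, 0, 0, 0, 0, 0.087], [-0.05, 0, 0, 0, 0, 0, 0.087], [-0.07, 0, 0, 0, 0, 0, 0.087], [-0.095, 0, 0, 0, 0, 0, 0.087], [-0.12, 0, 0, 0, 0, 0, 0.087], [-0.145, 0, 0, 0, 0, 0, 0.087], [-0.16, 0, 0, 0, 0, 0, 0.087], [-0.16, 0, 0, 0, 0, 0, 0.087]],
  ],
)

```text
time_s: 14.9
position: [0.4941, -0.2996, 0.3333]
tcp_rot: [[0.006, 0.999, -0.041], [-0.005, -0.041, -0.999], [-1.0, 0.006, 0.005]]
force: [0.2, -1.0, 0.3]
opening: 0.995
```

```bash
python3 - <<'E'
from h import *
c=cam("side"); cv2.imwrite("pics/s9.png",c["pixels"][150:370,270:470,::-1].repeat(2,0).repeat(2,1))
goal([0.506,0.3055,0.33],75)
E
```

```text
t 14.95 shift mm [-1.000e-01 -1.200e+01 -6.044e+02] turn [-167.34    0.26    0.17]
```

View pics/s9.png

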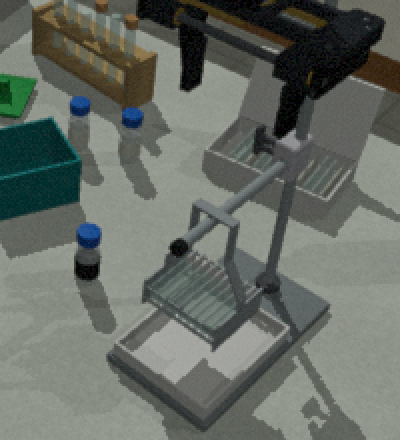

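Call:
play_rows(
  rows=[
    [[0, -0.001, -0.01, 0, 0, 0, 0.087], [0, -0.001, -0.035, 0, 0, 0, 0.087], [0, -0.002, -0.065, 1, 0, 0, 0.087], [0, -0.003, -0.1, 2, 0, 0, 0.087], [0, -0.004, -0.135, 3, 0, 0, 0.087], [0, -0.005, -0.17, 4, 0, 0, 0.087], [0, -0.006, -0.205, 5, 0, 0, 0.087], [0, -0.007, -0.24, 6, 0, 0, 0.087], [0, -0.008, -0.275, 7, 0, 0, 0.087], [0, -0.009, -0.31, 8, 0, 0, 0.087], [0, -0.01, -0.345, 9, 0, 0, 0.087], [0, -0.012, -0.38, 10, 0, 0, 0.087]],
  ],
)

```text
time_s: 16.15
position: [0.4949, 0.0836, 0.3282]
tcp_rot: [[-0.003, 0.977, -0.214], [0.0, -0.214, -0.977], [-1.0, -0.003, 0.0]]
force: [0.6, 1.1, -0.0]
opening: 0.998
```

```bash
python3 - <<'E'
from h import *
goal([0.506,0.3055,0.25],-105)
E
```

```text
t 16.15 shift mm [  78.3  -36.4 -219.1] turn [2.63 0.02 0.18]
```

Call:
play_rows(
  rows=[
    [[0.005, -0.005, -0.03, 1, 0, 0, 0.087], [0.01, -0.01, -0.06, 2, 0, 0, 0.087], [0.02, -0.015, -0.09, 2.6, 0, 0, 0.087], [0.03, -0.02, -0.12, 2.6, 0, 0, 0.087], [0.045, -0.025, -0.15, 2.6, 0, 0, 0.087], [0.06, -0.03, -0.18, 2.6, 0, 0, 0.087], [0.07, -0.034, -0.205, 2.6, 0, 0, 0.087], [0.078, -0.036, -0.217, 2.6, 0, 0, 0.087], [0.078, -0.036, -0.217, 2.6, 0, 0, 0.087], [0.078, -0.036, -0.217, 2.6, 0, 0, 0.087]],
  ],
)

```text
time_s: 17.15
position: [0.5071, 0.3006, 0.2511]
tcp_rot: [[-0.001, 0.966, -0.258], [-0.001, -0.258, -0.966], [-1.0, -0.001, 0.002]]
force: [-0.6, -0.5, 0.2]
opening: 0.999
```

```bash
python3 - <<'E'
from h import *
goal([0.506,0.3055,0.25],-105)
c=cam("wrist"); np.savez("w10.npz",R=c["R"],t=c["t"],K=c["K"]); p=c["pixels"][:,:,::-1]; cv2.imwrite("pics/w10.png",p)
cv2.imwrite("pics/w10c.png",cv2.resize(p[130:250,210:350],None,fx=5,fy=5,interpolation=cv2.INTER_CUBIC))
E
```

```text
t 17.15 shift mm [ 1.1 -2.3 -4.4] turn [0.07 0.09 0.06]
```

View pics/w10.png

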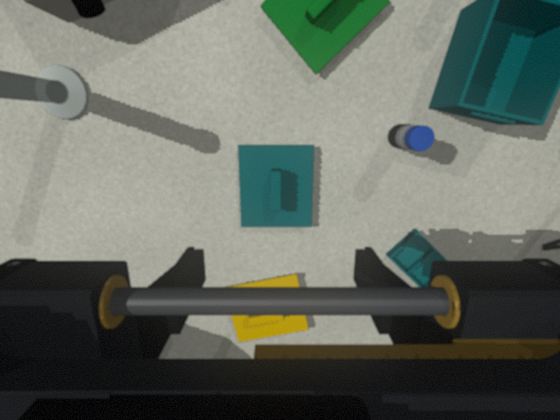

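View pics/w10c.png

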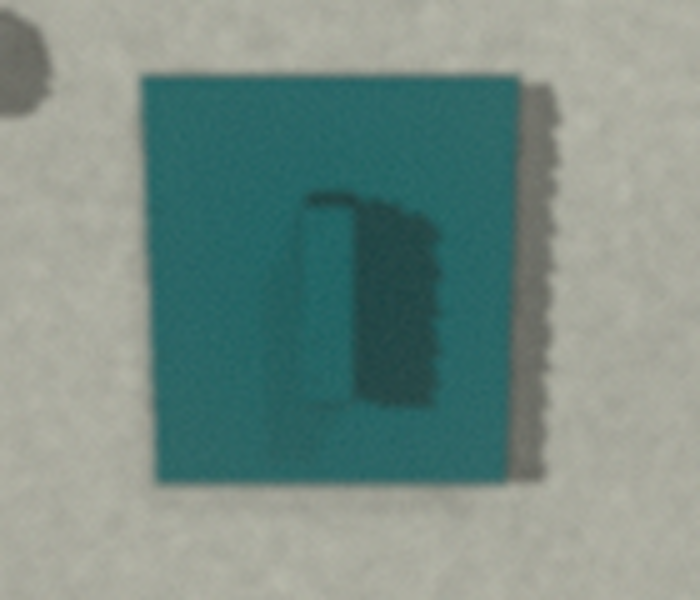

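```bash
python3 - <<'E'
from h import *
w=dict(np.load("w10.npz"))
def f(X,Y,s=5,x0=210,y0=130): return np.array([(X+.5)/s-.5+x0,(Y+.5)/s-.5+y0])
for nm,z,Q in [("plate",.013,[(142,75),(521,75),(508,485),(155,485)]),("ridge",.037,[(303,205),(355,205),(355,405),(303,405)])]:
    P=np.array([back(w,f(*q),z) for q in Q]); l=P[0]-P[3]+P[1]-P[2]
    print(nm,P.mean(0),[np.linalg.norm(P[i]-P[i-1]).round(4) for i in range(4)],np.degrees(np.arctan2(l[1],l[0])))
goal([0.5055,0.3055,0.013],-105)
E
```

```text
plate [0.50512133 0.30419556 0.013     ] [np.float64(0.1106), np.float64(0.0967), np.float64(0.1106), np.float64(0.0974)] -15.135524637909786
ridge [0.5053787  0.30458183 0.037     ] [np.float64(0.0511), np.float64(0.0128), np.float64(0.0511), np.float64(0.0133)] -15.16251527532106
t 17.2 shift mm [238.6  -3.3  -4.7] turn [0.02 0.05 0.01]
```

Call:
play_rows(
  rows=[
    [[0.025, -0.002, -0.004, 0, 0, 0, 0.087], [0.055, -0.003, -0.0045, 0, 0, 0, 0.087], [0.085, -0.003, -0.0045, 0, 0, 0, 0.087], [0.115, -0.003, -0.0045, 0, 0, 0, 0.087], [0.145, -0.003, -0.0045, 0, 0, 0, 0.087], [0.17, -0.003, -0.0045, 0, 0, 0, 0.087], [0.19, -0.003, -0.0045, 0, 0, 0, 0.087], [0.205, -0.003, -0.0045, 0, 0, 0, 0.08], [0.215, -0.003, -0.0045, 0, 0, 0, 0.06], [0.215, -0.003, -0.0045, 0, 0, 0, 0.05], [0.215, -0.003, -0.0045, 0, 0, 0, 0.04]],
  ],
)

```text
time_s: 18.3
position: [0.5066, 0.3064, 0.0372]
tcp_rot: [[0.001, 0.966, -0.258], [0.0, -0.258, -0.966], [-1.0, 0.001, -0.001]]
force: [-0.5, -0.0, 0.2]
opening: 0.733
```

```bash
python3 - <<'E'
from h import *
goal([0.5055,0.3050,0.0175],-105.1)
c=cam("wrist"); p=c["pixels"][:,:,::-1]; cv2.imwrite("pics/w11.png",p)
E
```

```text
t 18.3 shift mm [19.7 -0.7  1.6] turn [ 0.14 -0.04 -0.06]
```

View pics/w11.png

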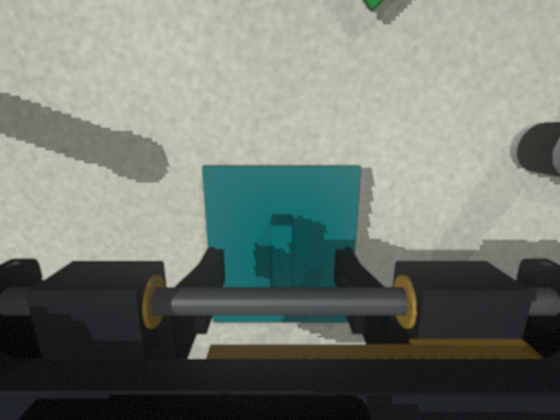

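Call:
play_rows(
  rows=[
    [[0.008, 0, 0.001, 0, 0, 0, 0.04], [0.014, 0, 0.001, 0, 0, 0, 0.04], [0.018, 0, 0.001, 0, 0, 0, 0.04], [0.018, 0, 0.001, 0, 0, 0, 0.04]],
  ],
)

```text
time_s: 18.75
position: [0.5051, 0.3053, 0.0178]
tcp_rot: [[-0.001, 0.966, -0.258], [-0.001, -0.258, -0.966], [-1.0, -0.001, 0.001]]
force: [-0.1, 0.7, -0.9]
opening: 0.469
```

Call:
play_rows(
  rows=[
    [[0, 0, 0, 0, 0, 0, 0.03], [0, 0, 0, 0, 0, 0, 0.02], [0, 0, 0, 0, 0, 0, 0.005], [0, 0, 0, 0, 0, 0, 0.0], [0, 0, 0, 0, 0, 0, 0.0], [0, 0, 0, 0, 0, 0, 0.0], [0, 0, 0, 0, 0, 0, 0.0]],
  ],
)

```text
time_s: 19.45
position: [0.5057, 0.3055, 0.0187]
tcp_rot: [[0.0, 0.966, -0.258], [0.0, -0.258, -0.966], [-1.0, 0.0, -0.0]]
force: [-0.4, 0.7, 0.9]
opening: 0.16
```

```bash
python3 - <<'E'
from h import *
print(read_state()["opening"]*87, read_state()["force"])
c=cam("wrist"); p=c["pixels"][:,:,::-1]; cv2.imwrite("pics/w12.png",p);np.savez("w12.npz",R=c["R"],t=c["t"],K=c["K"])
goal([0.58,0.0226,0.15],-116.8)
E
```

```text
13.940555265573137 [-0.36170173  0.68034927  0.93837033]
t 19.5 shift mm [-131.3  144.7  254.2] turn [ 1.186e+01 -1.000e-02 -1.000e-02]
```

View pics/w12.png

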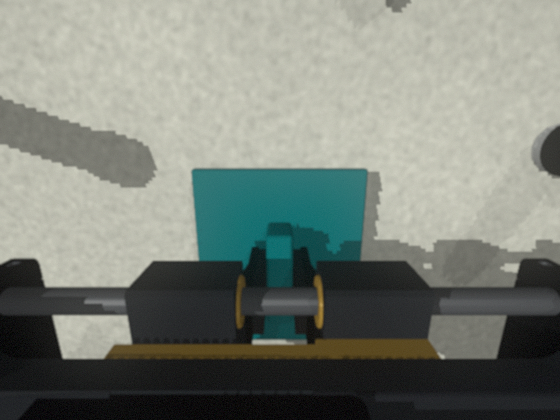

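```bash
python3 - <<'E'
from h import *
w=dict(np.load("w12.npz")); s=read_state()
for p in [(193,169.5),(366.5,169.5)]:
    print((s["tcp_rot"].T@(back(w,p,.013)-s["position"])).round(4))
E
```

```text
[ 0.0058  0.0551 -0.0461]
[0.0057 0.055  0.0487]
```

Call:
play_rows(
  rows=[
    [[-0.005, 0, 0, 0, 0, 0, 0.0], [-0.02, 0, 0, 0, 0, 0, 0.0], [-0.045, 0, 0, 0, 0, 0, 0.0], [-0.075, 0, 0, 0, 0, 0, 0.0], [-0.105, 0, 0, 0, 0, 0, 0.0], [-0.131, 0, 0, 0, 0, 0, 0.0], [-0.14, 0.01, 0.018, 0, 0, 0, 0.0], [-0.14, 0.026, 0.045, 2, 0, 0, 0.0], [-0.14, 0.043, 0.075, 4, 0, 0, 0.0], [-0.14, 0.06, 0.105, 6, 0, 0, 0.0], [-0.14, 0.077, 0.135, 8, 0, 0, 0.0], [-0.14, 0.094, 0.165, 10, 0, 0, 0.0]],
  ],
)

```text
time_s: 20.7
position: [0.554, 0.1205, 0.1596]
tcp_rot: [[0.001, 0.906, -0.423], [0.0, -0.423, -0.906], [-1.0, 0.001, -0.0]]
force: [-0.3, -0.2, -1.7]
opening: 0.159
```

```bash
python3 - <<'E'
from h import *
goal([0.58,0.0226,0.16],-116.8)
E
```

```text
t 20.7 shift mm [-0.3 65.  77.7] turn [ 1.78 -0.02 -0.04]
```

Call:
play_rows(
  rows=[
    [[0, 0.016, 0.02, 1, 0, 0, 0.0], [0, 0.033, 0.04, 1.8, 0, 0, 0.0], [0, 0.05, 0.06, 1.8, 0, 0, 0.0], [0, 0.06, 0.072, 1.8, 0, 0, 0.0], [0, 0.065, 0.077, 1.8, 0, 0, 0.0], [0, 0.065, 0.077, 1.8, 0, 0, 0.0], [0, 0.065, 0.077, 1.8, 0, 0, 0.0]],
  ],
)

```text
time_s: 21.4
position: [0.5799, 0.0255, 0.1586]
tcp_rot: [[-0.001, 0.893, -0.45], [0.001, -0.45, -0.893], [-1.0, -0.001, -0.0]]
force: [-0.2, 0.4, -0.5]
opening: 0.156
```

```bash
python3 - <<'E'
from h import *
goal([0.58,0.0226,0.16],-116.8)
for n in ["wrist","side","top"]:
    c=cam(n); p=c["pixels"][:,:,::-1]; cv2.imwrite(f"pics/{n}13.png",p);np.savez(f"{n}13.npz",R=c["R"],t=c["t"],K=c["K"])
p=cv2.imread("pics/side13.png"); cv2.imwrite("pics/s13c.png",cv2.resize(p[140:290,200:350],None,fx=4,fy=4))
p=cv2.imread("pics/top13.png"); cv2.imwrite("pics/t13c.png",cv2.resize(p[110:260,200:350],None,fx=4,fy=4))
E
```

```text
t 21.4 shift mm [-1.4  1.4  2.5] turn [ 0.09 -0.02  0.05]
```

View pics/wrist13.png

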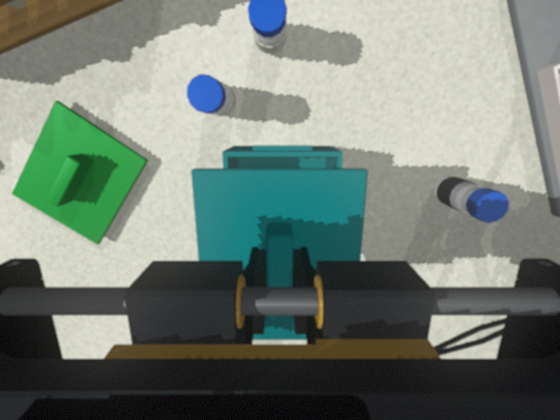

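View pics/s13c.png

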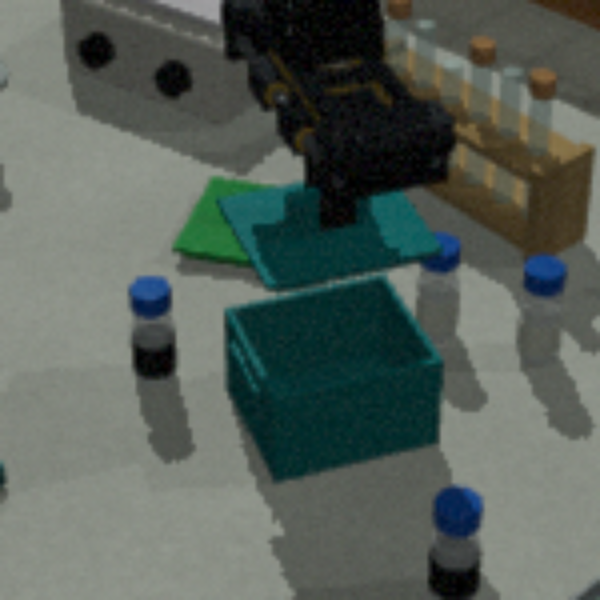

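View pics/t13c.png

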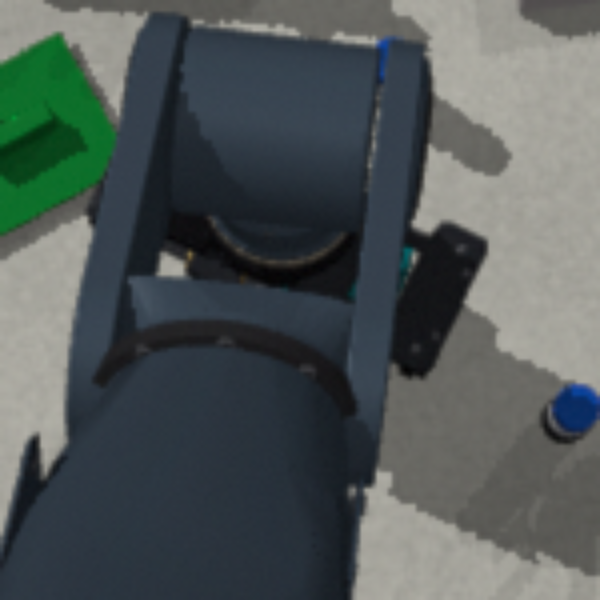

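```bash
python3 - <<'E'
import cv2
p=cv2.imread("pics/wrist13.png"); cv2.imwrite("pics/w13c.png",cv2.resize(p[135:215,180:380],None,fx=4,fy=4,interpolation=cv2.INTER_CUBIC))
E
```

```text
(no output)
```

View pics/w13c.png

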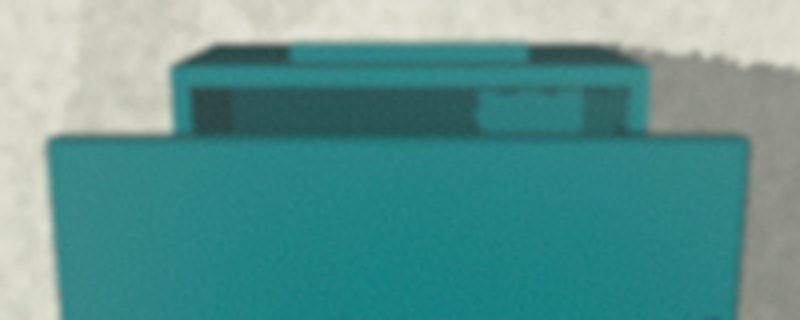

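```bash
python3 - <<'E'
from h import *
w=dict(np.load("wrist13.npz")); s=read_state(); R=s["tcp_rot"]; print(s["position"],R)
f=lambda X,Y:((X+.5)/4-.5+180,(Y+.5)/4-.5+135)
for nm,z,Q in [("lid",.1535,[(49,139),(748,138)]),("dish",.068,[(172,66),(649,66)])]:
    P=np.array([back(w,f(*q),z) for q in Q]); print(nm,(R.T@(P-s["position"]).T).T.round(4),np.linalg.norm(P[0]-P[1]), P.mean(0)-R[:,1]*.056)
sd=dict(np.load("side13.npz"))
g=lambda X,Y:((X+.5)/4-.5+200,(Y+.5)/4-.5+140)
P=np.array([back(sd,g(*q),.068) for q in [(228,310),(388,281),(440,357),(280,388)]]); print("dish side",P.mean(0))
P=np.array([back(sd,g(*q),.1535) for q in [(219,199),(376,176),(443,250),(273,289)]]); print("lid side",P.mean(0),[np.linalg.norm(P[i]-P[i-1]).round(4) for i in range(4)])
E
```

```text
[0.57993444 0.02571866 0.15851206] [[-5.76137307e-04  8.93689721e-01 -4.48685134e-01]
 [ 3.32036199e-04 -4.48685013e-01 -8.93689906e-01]
 [-9.99999779e-01 -6.63867802e-04 -3.82331630e-05]]
lid [[ 0.005   0.0555 -0.0464]
 [ 0.005   0.0555  0.0486]] 0.09507530462009113 [0.57900813 0.02495432 0.15353718]
dish [[ 0.0905  0.0578 -0.0447]
 [ 0.0905  0.0576  0.0519]] 0.09656618958949946 [0.57977782 0.02179858 0.06803718]
dish side [0.58281331 0.02251073 0.068     ]
lid side [0.57567753 0.02218388 0.1535    ] [np.float64(0.0991), np.float64(0.101), np.float64(0.0881), np.float64(0.1077)]
```

Call:
play_rows(
  rows=[
    [[0.005, 0.001, 0.001, 0, 0, 0, 0.0], [0.018, 0.002, 0.0025, 0, 0, 0, 0.0], [0.032, 0.002, 0.0025, 0, 0, 0, 0.0], [0.046, 0.002, 0.0025, 0, 0, 0, 0.0], [0.057, 0.002, 0.0025, 0, 0, 0, 0.0], [0.063, 0.002, 0.0025, 0, 0, 0, 0.0], [0.063, 0.002, 0.0025, 0, 0, 0, 0.0], [0.063, 0.002, 0.0025, 0, 0, 0, 0.0]],
  ],
)

```text
time_s: 22.35
position: [0.5813, 0.0214, 0.0956]
tcp_rot: [[0.0, 0.893, -0.45], [-0.0, -0.45, -0.893], [-1.0, 0.0, -0.0]]
force: [0.4, 0.7, -1.1]
opening: 0.16
```

```bash
python3 - <<'E'
from h import *
goal([0.581,0.0222,0.0787],-116.8)
for n in ["wrist","side"]:
    c=cam(n); p=c["pixels"][:,:,::-1]; cv2.imwrite(f"pics/{n}14.png",p);np.savez(f"{n}14.npz",R=c["R"],t=c["t"],K=c["K"])
p=cv2.imread("pics/side14.png"); cv2.imwrite("pics/s14c.png",cv2.resize(p[170:270,230:330],None,fx=6,fy=6,interpolation=cv2.INTER_CUBIC))
p=cv2.imread("pics/wrist14.png"); cv2.imwrite("pics/w14c.png",cv2.resize(p[135:275,180:380],None,fx=4,fy=4,interpolation=cv2.INTER_CUBIC))
E
```

```text
t 22.35 shift mm [16.9 -0.7 -0.6] turn [ 0.06 -0.01 -0.02]
```

View pics/w14c.png

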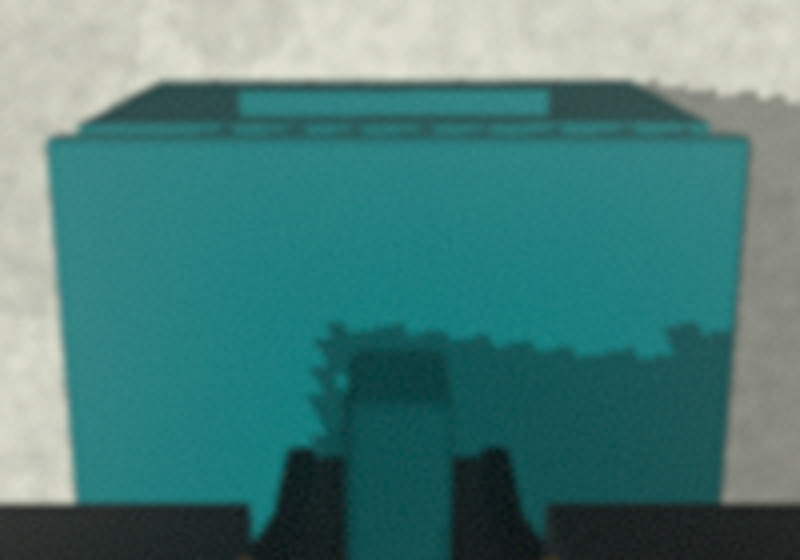

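View pics/s14c.png

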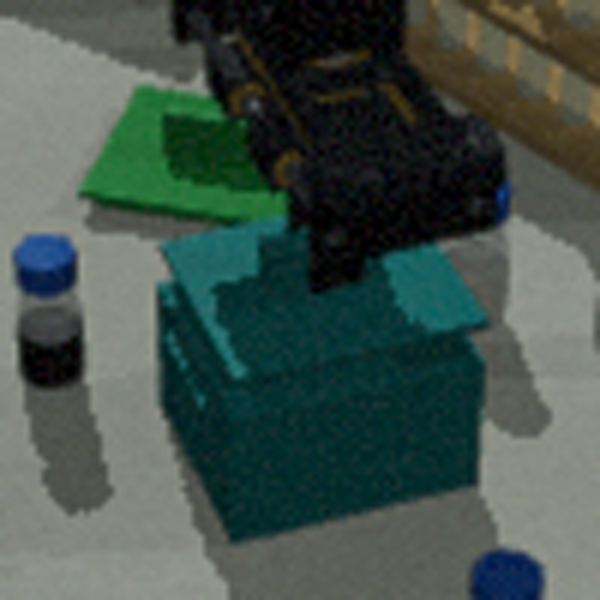

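```bash
python3 - <<'E'
from h import *
w=dict(np.load("wrist14.npz")); s=read_state(); R=s["tcp_rot"]; print(s["position"])
f=lambda X,Y:((X+.5)/4-.5+180,(Y+.5)/4-.5+135)
for nm,z,Q in [("lid",.0903,[(48,140),(749,140)]),("dish",.068,[(79,122),(710,122)])]:
    P=np.array([back(w,f(*q),z) for q in Q]); print(nm,(R.T@(P-s["position"]).T).T.round(4),np.linalg.norm(P[0]-P[1]))
E
```

```text
[0.5816418  0.02135979 0.09613923]
lid [[ 0.0059  0.0549 -0.0468]
 [ 0.0059  0.0549  0.0487]] 0.09551265501620057
dish [[ 0.0282  0.0544 -0.0482]
 [ 0.0282  0.0543  0.0489]] 0.09706827806406369
```

Call:
play_rows(
  rows=[
    [[0.003, -0.0005, -0.0005, 0, 0, 0, 0.0], [0.006, -0.0005, -0.0005, 0, 0, 0, 0.0], [0.009, -0.0005, -0.0005, 0, 0, 0, 0.0], [0.011, -0.0005, -0.0005, 0, 0, 0, 0.0], [0.011, -0.0005, -0.0005, 0, 0, 0, 0.0]],
  ],
)

```text
time_s: 22.95
position: [0.5805, 0.0221, 0.0841]
tcp_rot: [[-0.001, 0.893, -0.45], [0.0, -0.45, -0.893], [-1.0, -0.001, 0.0]]
force: [-0.1, 0.8, -2.1]
opening: 0.16
```

Call:
play_rows(
  rows=[
    [[0.002, 0, 0, 0, 0, 0, 0.0], [0.004, 0, 0, 0, 0, 0, 0.0], [0.004, 0, 0, 0, 0, 0, 0.0]],
  ],
)

```text
time_s: 23.25
position: [0.5806, 0.0221, 0.0802]
tcp_rot: [[-0.001, 0.893, -0.45], [0.0, -0.45, -0.893], [-1.0, -0.001, 0.0]]
force: [-0.1, -0.4, -1.7]
opening: 0.157
```

Inside the rim without contact; lower the last bit.

Call:
play_rows(
  rows=[
    [[0.001, 0, 0, 0, 0, 0, 0.0], [0.001, 0, 0, 0, 0, 0, 0.0]],
  ],
)

```text
time_s: 23.45
position: [0.5808, 0.0221, 0.0794]
tcp_rot: [[-0.0, 0.893, -0.45], [0.0, -0.45, -0.893], [-1.0, -0.0, 0.0]]
force: [-0.1, 0.2, -2.2]
opening: 0.161
```

Call:
play_rows(
  rows=[
    [[0.001, 0, 0, 0, 0, 0, 0.0], [0.001, 0, 0, 0, 0, 0, 0.0]],
  ],
)

```text
time_s: 23.65
position: [0.581, 0.0221, 0.0787]
tcp_rot: [[0.0, 0.893, -0.45], [-0.0, -0.45, -0.893], [-1.0, 0.0, -0.0]]
force: [0.8, 0.6, 0.6]
opening: 0.16
```

Call:
play_rows(
  rows=[
    [[0.001, 0, 0, 0, 0, 0, 0.0], [0.001, 0, 0, 0, 0, 0, 0.0]],
  ],
)

```text
time_s: 23.85
position: [0.581, 0.0221, 0.0787]
tcp_rot: [[0.001, 0.893, -0.45], [-0.0, -0.45, -0.893], [-1.0, 0.001, -0.0]]
force: [-1.7, 0.1, 5.7]
opening: 0.162
```

Call:
play_rows(
  rows=[
    [[-0.001, 0, 0, 0, 0, 0, 0.0], [-0.001, 0, 0, 0, 0, 0, 0.02], [-0.001, 0, 0, 0, 0, 0, 0.03], [-0.001, 0, 0, 0, 0, 0, 0.045], [-0.001, 0, 0, 0, 0, 0, 0.055], [-0.001, 0, 0, 0, 0, 0, 0.055], [-0.001, 0, 0, 0, 0, 0, 0.055]],
  ],
)

```text
time_s: 24.55
position: [0.5808, 0.0221, 0.0785]
tcp_rot: [[-0.0, 0.893, -0.45], [0.0, -0.45, -0.893], [-1.0, -0.0, 0.0]]
force: [0.7, -0.2, -0.2]
opening: 0.582
```

Call:
play_rows(
  rows=[
    [[-0.005, 0, 0, 0, 0, 0, 0.055], [-0.015, 0, 0, 0, 0, 0, 0.055], [-0.035, 0, 0, 0, 0, 0, 0.055], [-0.06, 0, 0, 0, 0, 0, 0.055], [-0.09, 0, 0, 0, 0, 0, 0.055], [-0.12, 0, 0, 0, 0, 0, 0.055], [-0.15, 0, 0, 0, 0, 0, 0.055], [-0.18, 0, 0, 0, 0, 0, 0.055], [-0.2, 0, 0, 0, 0, 0, 0.055], [-0.2, 0, 0, 0, 0, 0, 0.055]],
  ],
)

```text
time_s: 25.55
position: [0.583, 0.0218, 0.283]
tcp_rot: [[0.009, 0.893, -0.45], [-0.001, -0.45, -0.893], [-1.0, 0.009, -0.003]]
force: [0.6, -0.3, 0.0]
opening: 0.632
```

```bash
python3 - <<'E'
from h import *
for n in ["wrist","side"]:
    c=cam(n); p=c["pixels"][:,:,::-1]; cv2.imwrite(f"pics/{n}15.png",p)
p=cv2.imread("pics/side15.png"); cv2.imwrite("pics/s15c.png",cv2.resize(p[180:380,220:440],None,fx=3,fy=3,interpolation=cv2.INTER_CUBIC))
E
```

```text
(no output)
```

View pics/s15c.png

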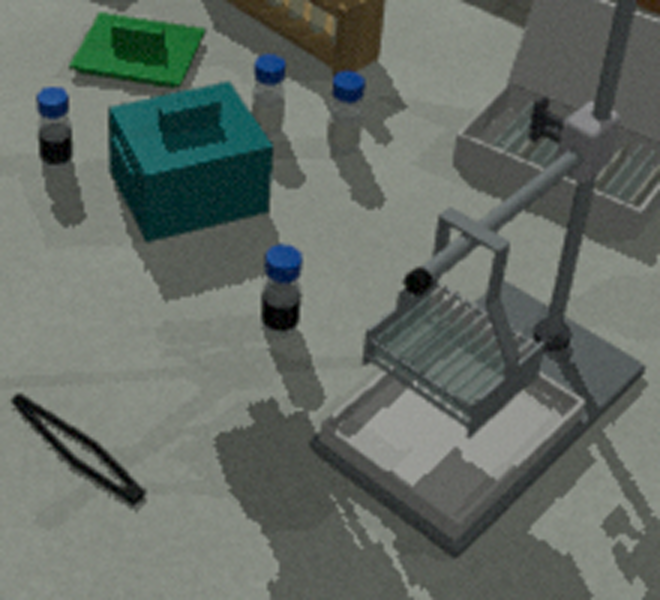

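View pics/wrist15.png

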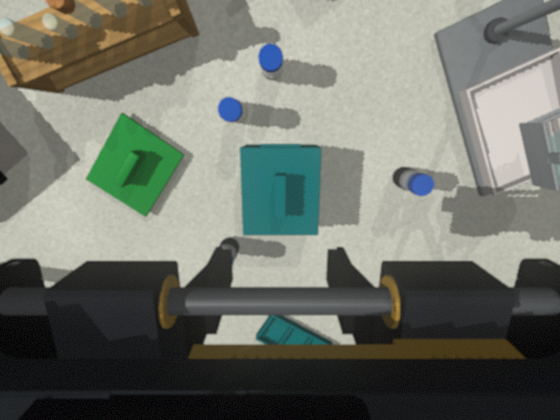

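The lid sits flush on the dish, which is at (190,140) in the side crop. The rack hangs level on the bar, clear of the cap, and all four bottles are standing.

```bash
python3 - <<'E'
from rig import *
print(read_state()["qvel"].round(2)); print(hand_in())
E
```

```text
[-0.03  1.84  1.77 -0.01  0.   -0.01]
the job is handed in; nothing more can be done
None
```

I hung the rack on the stand's bar, put the teal lid on the emptied dish, and handed the job in at about 25.7 s of the 61 s allowed.

- **Rack:** I gripped it by the handle legs, lifted it out and threaded it over the capped end. By my estimate the loop sits 17 mm on the tip side of the bar's middle, about 59 mm in from the tip. I lowered it until the wrist force showed the bar carrying the load, then let go. The last side picture shows it hanging level.
- **Lid:** I took the teal one, not the green or yellow look-alikes. It went down with no contact until it reached the expected seated height (tool at 0.0787 m). The last picture shows it flush and centred on the dish, and I let go of it.
- **Bottles:** all four are standing, and nothing touched them.
- **Disagreements:** the cameras differed by 1–3 mm on where the dish and bar are. I resolved this by comparing the parts within the same wrist picture just before each fit.
- **Not checked:** I took no separate position measurement of the hung rack or the seated lid after letting go. The arm was still settling slightly at hand-in, under 2°/s, about 200 mm above the lid.

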